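# Caul and sprung press arm: hold an edge band while the glue grabs

### The arm

A 7-joint arm with a two-finger parallel gripper is mounted at the origin on the work surface. World frame = base frame: x ahead of the robot, y to its left, z up, the work surface at z = 0. Lengths are in mm, angles in rad, forces in N, time in s.
With the tool pointing down it reaches from about 425 to 950 mm from the base axis. Payload 16.7 kg.
Tool frame: the origin (TCP) lies midway between the tips of the shut fingers; the grasp point (between the pads) lies 19 mm behind it (r.tcp_to_grasp is the distance from the TCP to the grasp point, in mm); z points along the fingers, y is the line along which they close (so a half turn about z gives the same grasp; the last joint's range is limited). The gripper opens to 94 mm and grips with 3 to 60 N. Pads are 16 mm wide; open, the fingers measure 119 mm over their backs; the gripper's body (75 mm by 177 mm) begins 78 mm behind the grasp point.
Start: joints at [1.052, 0.426, 0.074, 1.606, -0.034, 1.111, -0.067], TCP at [243.932, -629.342, 205.467] pointing down, gripper open.
Joint ranges: [-2.85, 2.85], [-0.5, 2.14], [-1.23, 1.37], [0.21, 2.46], [-1.02, 4.16], [0.16, 2.05], [-2.73, 2.73]. Speed limits (rad/s): [1.89, 1.89, 2.39, 2.39, 3.01, 3.01, 3.01].

### API

Orientations are given as a unit quaternion [x, y, z, w].
In Python, from bench import sensors, vision, r gives the robot as it stands. The module is installed in compiled form; this text tells all that it offers.
- The arm moves only by the tool move_arm, never from a script. Its argument "series" is one flat list of numbers, 7 for each row, row after row: the shift along the tool's x, y, z in cm, then the turn, a rotation vector about the tool's x, y, z in degrees, then the closure, from 0 (fully open) to 1 (shut). In form: [dx, dy, dz, wx, wy, wz, claw, dx, dy, dz, wx, wy, wz, claw, ...]. A call has exactly 8 rows; each row is the pose to reach, as a shift and turn from the pose commanded when the call began, along the tool's axes at that moment; what a row does not reach only later rows make up. A row lasts 1/8 s, in which the tool goes at most 62.5 mm and 10.7 degrees, less where a joint would pass 70% of its speed; a pose out of reach is approached as far as the arm can. A call with a gripper value outside its range is refused whole. The fingers move at their own pace and stop on an object; the grip force is fixed at half the most. Time passes only in rows, so rows that repeat a pose let the fingers close, or fill a call up. It gives the time, the measured TCP pose, the force, the opening and the grip force at its end, in the units of the state.
- sensors.get_obs(): the state, without advancing time (a new reading comes with each control period).
- vision.read_camera(name): name is "side" or "top" or "wrist"; returns the picture (480x640x3 uint8, red, green, blue); there is no depth.
- vision.camera_params(name): a dict with "fx", "fy", "cx", "cy" (pixels), "view" (4x4, takes a point from world to camera coordinates); the wrist camera has in their place "hand_eye" (4x4, takes a point from camera to tool coordinates, whose origin is the TCP and whose axes are the flange's). Camera axes: x right, y down, z forward; pixel columns grow to the right and rows downward; lengths in mm; the calibration is good to about 2 mm. A picture is of the moment at which its call begins: read the wrist's pose just before it. camera_params takes no time and is no camera call.
- r.job_done(): hands the job in; it is judged then, once.
The state is a dict: "time": time; "joint_positions": joint angles; "joint_velocities": joint speeds; "tau": joint torques, N m; "position": TCP position; "tool_rot": TCP orientation; "force": force on the tool from outside, world axes, zero at the start; "moment": the same for the moment, N m; "finger_gap": finger opening in mm; "finger_force": force on a finger pad.
Only numpy, scipy, OpenCV 4.12 (cv2) and the standard library are available. Lean on these libraries where they do the work, as an engineer would, in place of code of your own. Each camera call takes 0.05 s, during which the arm holds its last target. There are 200 camera calls.

### The job

The MDF board in the press jig has a freshly glued pale edge band: stand the dark walnut caul on the jig's base, rib up, flush along that banded edge and centred on it, and let go of it. Then push the red sprung press arm by its black handle towards the board until it is past its ratchet click, so that its roller presses the caul against the edge. Finish while still holding the handle pushed past the click, so that your push and not the pawl keeps the springs compressed, and leave the hammer, brush and glue bottle where they are.

Things in the scene. Friction and masses are not known exactly. Their poses are not given: they have to be found in the camera images.
- caul: Loose dark walnut caul (pressing block), about 0.15 kg. Body 180 mm long (own x), 24 mm thick (own y), 34 mm tall; centred grip rib on top 120 long, 16 thick, 26 mm tall (z 34 to 60). Origin: centre of underside, z up. Starts on the bench left or right of the jig; either long face may go against the board. Pinch it across the rib.
- jig: Fixed press jig: plywood base 320 (x) by 300 (y) by 18 mm on the bench, top at z = 18 mm. Origin: centre of its underside. Its +x points from the press arm to the board, its y runs along the banded edge. At another place and yaw (within 0.3 rad of the world axes) each time.
- edge_mid (a point): Bottom middle of the pale banded face of the MDF board (125 by 220 by 22 mm, clamped on the jig base, its top 40 mm above the bench), 18 mm above the bench. The face is upright and looks to the robot. Axes as the jig's: x into the board, y along the edge, z up. The flush caul has its origin at (-12, 0, 0) mm here, its own x along this y (either way).
- press_arm (a joint): Red sprung arm, hinged on the jig. Value in rad: 0 at rest, swung 0.40 back from the board; grows towards the board; 0.40 is parallel to the edge; hard stop at 0.48. From 0.33 to 0.385 its tooth rides over a sprung pawl (the click; peak 11 to 15 N); from 0.395 it is past, free of the pawl. Let go, it falls back on the pawl at about 0.38. Holding it past takes 9 to 15 N.
- press_pivot (a point): Vertical hinge axis of the press arm at the base's top, at (-50, -100) mm in the jig's frame. From here the arm runs 200 mm along the jig's +y, turned by (0.40 - joint value) rad counterclockwise. Its bar reaches 22 mm above the base, the spring coils at the hinge 40 mm. Return spring: 0.5 N m at rest, plus 1.25 N m/rad.
- idler_block (a joint): Brass block with white roller (24 mm diameter, upright, 22 to 38 mm above the bench) on a sprung slide in the press arm, 100 mm from the hinge. Value in m: 0 fully out, grows as squeezed in, to 0.022; 2 N plus 450 N/m. With the caul flush it meets its middle at arm value 0.32, is squeezed 7 mm at 0.39 and 16 mm at 0.48; at rest it is 36 mm clear of the caul.
- handle: Black upright grip post on the press arm, 145 mm from the hinge: 22 mm diameter from 49 to 94 mm above the bench (a thinner steel stem below), free to spin on its axis. Origin: on its axis, 39 mm above the bench.
- handle_top (a point): Centre of the handle post's flat top, 94 mm above the bench; moves with the arm.
- hammer: Bystander: loose hammer, 220 mm long, lying along its own x, head at +x. Leave it alone.
- brush: Bystander: loose bench brush, 220 mm long along its own x, 45 mm wide and 45 mm high. Leave it alone.
- glue: Bystander: loose upright glue bottle, 60 mm diameter, 170 mm tall. Origin: centre of its underside. Leave it standing.
Things that resemble listed ones, but are neither listed nor needed, are in the scene too. Leave any blue or purple look-alike of the caul alone.

How it is judged:
By the outcome, as a careful person would: the job done as asked, in the order asked, and still so for the second after the job is handed in, while the arm keeps its last pose, push and grip.
It also fails if it takes over 58 s, if anything falls off the work surface, if the arm or the gripper's body presses on something with over 40 N, if the wrist force passes 120 N, or if a joint passes its speed limit or range.

## Working session

There is one attempt and no reset: what is moved stays moved. The work goes in short steps, Python scripts to look and compute and a tool call to move; the robot and the scene stay as the last step left them, time stands still between calls to the robot, and variables do not carry over. Pictures are saved under pics/ and viewed, at most 10 in all, crops included, and the job is handed in when it is done.

Besides the shell and the picture viewer there is one more tool, called after "Request:" as name(argument=value, ...) on one line, values as JSON. move_arm: Moves the arm, as the interface text tells. Its arguments: {"type":"object","properties":{"series":{"type":"array"}},"required":["series"]}

```bash
mkdir -p pics; ls; python3 - <<'E'
from bench import sensors, vision, r
import cv2,numpy as np
np.set_printoptions(precision=4,suppress=True)
for n in ("top","side"):
    im=vision.read_camera(n); cv2.imwrite(f"pics/{n}0.png",im[:,:,::-1]); p=vision.camera_params(n); print(n,p)
print(vision.camera_params("wrist"))
o=sensors.get_obs(); print(o)
E
```

```text
pics
top {'fx': 465.1363587125551, 'fy': 465.1363587125551, 'cx': 325.7512223178355, 'cy': 241.95539677721703, 'view': array([[  -0.0177,   -0.9998,   -0.0074,  -27.0956],
       [  -0.9965,    0.0182,   -0.0814,  503.3952],
       [   0.0815,    0.006 ,   -0.9967, 1160.4022],
       [   0.    ,    0.    ,    0.    ,    1.    ]])}
side {'fx': 445.4490339830255, 'fy': 445.4490339830255, 'cx': 315.45607902905584, 'cy': 245.23807290449417, 'view': array([[ -0.9077,  -0.4195,  -0.0115, 415.8334],
       [ -0.3113,   0.6914,  -0.652 , 242.4853],
       [  0.2814,  -0.5882,  -0.7582, 914.4402],
       [  0.    ,   0.    ,   0.    ,   1.    ]])}
{'fx': 406.457983235909, 'fy': 406.457983235909, 'cx': 327.5872643097882, 'cy': 243.3037163695385, 'hand_eye': array([[   0.0003,   -0.9611,   -0.2764,   81.377 ],
       [   1.    ,    0.0007,   -0.0015,   -0.0768],
       [   0.0016,   -0.2764,    0.9611, -178.4621],
       [   0.    ,    0.    ,    0.    ,    1.    ]])}
{'time': 0.1, 'joint_positions': array([ 1.0515,  0.4267,  0.0739,  1.6065, -0.0341,  1.1108, -0.0671]), 'joint_velocities': array([ 0.0012, -0.0013,  0.0005, -0.0024, -0.0004,  0.0001, -0.0016]), 'tau': array([  0.005 , -93.7477,   3.6753, -45.5041,  -0.0487,   0.0168,
         0.0001]), 'position': array([ 243.7871, -629.0344,  204.856 ]), 'tool_rot': array([ 0.983 ,  0.1838, -0.0001, -0.0005]), 'force': array([0.7723, 0.3619, 0.3188]), 'moment': array([ 0.0465,  0.0272, -0.0052]), 'finger_force': 0.0, 'finger_gap': 94.05811600369034}
```

View pics/top0.png

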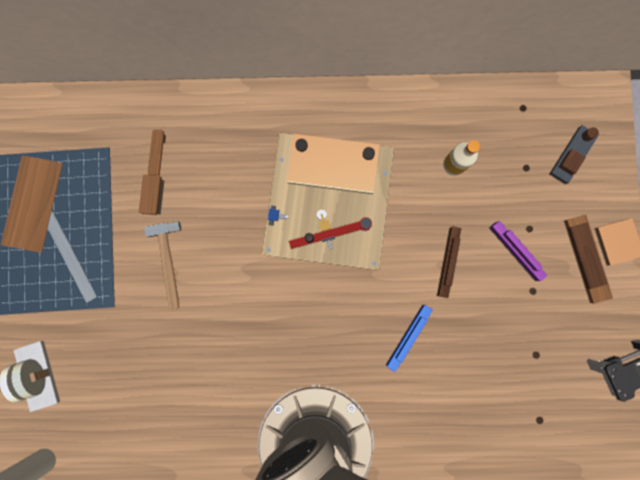

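View pics/side0.png

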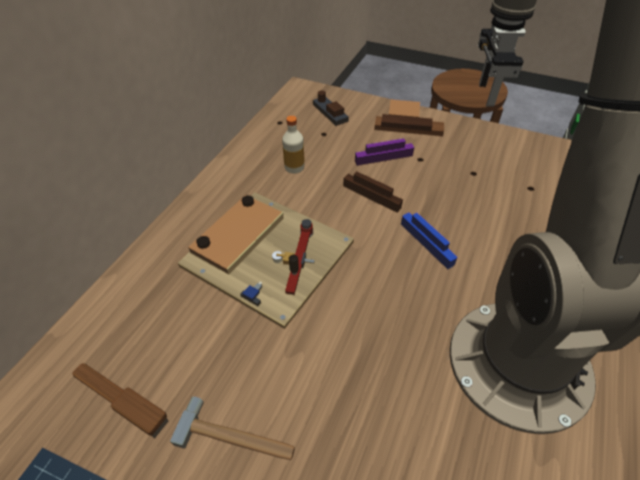

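The top picture shows these candidates for the caul: dark brown at (450,262), blue at (410,338), purple at (518,250), and a larger, lighter brown block at (588,258), about 88 px or 215 mm long. The dark one is about 70 px long, which matches 180 mm, and has a rib, so it fits. The jig is at (328,200), with the handle at about (309,238) and the pivot coils at (366,224). I'll confirm with an enlarged crop.

```bash
cat > h.py <<'E'
import numpy as np, cv2
from bench import sensors, vision, r
from scipy.spatial.transform import Rotation as R
np.set_printoptions(precision=3,suppress=True)
def cam(n,obs=None):
    p=vision.camera_params(n)
    if n=="wrist":
        o=obs or sensors.get_obs(); T=np.eye(4); T[:3,:3]=R.from_quat(o["tool_rot"]).as_matrix(); T[:3,3]=o["position"]
        return p,T@p["hand_eye"]
    return p,np.linalg.inv(p["view"])
def cast(c,uv,z):
    p,T=c; uv=np.atleast_2d(np.asarray(uv,float))
    d=np.c_[(uv[:,0]-p["cx"])/p["fx"],(uv[:,1]-p["cy"])/p["fy"],np.ones(len(uv))]@T[:3,:3].T
    return T[:3,3]+d*((z-T[2,3])/d[:,2])[:,None]
def proj(c,X):
    p,T=c; X=np.atleast_2d(X); q=(X-T[:3,3])@T[:3,:3]
    return np.c_[p["cx"]+p["fx"]*q[:,0]/q[:,2],p["cy"]+p["fy"]*q[:,1]/q[:,2]]
E
python3 - <<'E'
from h import *
im=cv2.imread("pics/top0.png")
a=cv2.resize(im[120:280,255:405],None,fx=3,fy=3,interpolation=cv2.INTER_CUBIC)
b=cv2.resize(im[215:308,425:475],None,fx=5,fy=5,interpolation=cv2.INTER_CUBIC)
out=np.zeros((480,710,3),np.uint8); out[:480,:450]=a; out[:465,455:705]=b
cv2.imwrite("pics/crop1.png",out)
c=cam("top"); print(c[1][:3,3])
m=((im.max(2)<85)).astype(np.uint8); m[:,:425]=0; m[:,475:]=0; m[:215]=0;m[308:]=0
k,l,s,cc=cv2.connectedComponentsWithStats(m); i=1+s[1:,4].argmax(); print(s[i])
rc=cv2.minAreaRect(np.argwhere(l==i)[:,::-1].astype(np.float32)); print(rc, cv2.boxPoints(rc))
print(cast(c,cv2.boxPoints(rc),34)[:,:2])
E
```

```text
[ 406.557  -43.199 1197.297]
[437 228  18  69 357]
((448.4568786621094, 262.2327575683594), (10.961773872375488, 68.24705505371094), 10.491477966308594) [[436.854 294.788]
 [449.281 227.682]
 [460.06  229.678]
 [447.633 296.784]]
[[ 365.125 -309.617]
 [ 531.988 -346.974]
 [ 526.452 -373.767]
 [ 359.739 -336.122]]
```

View pics/crop1.png

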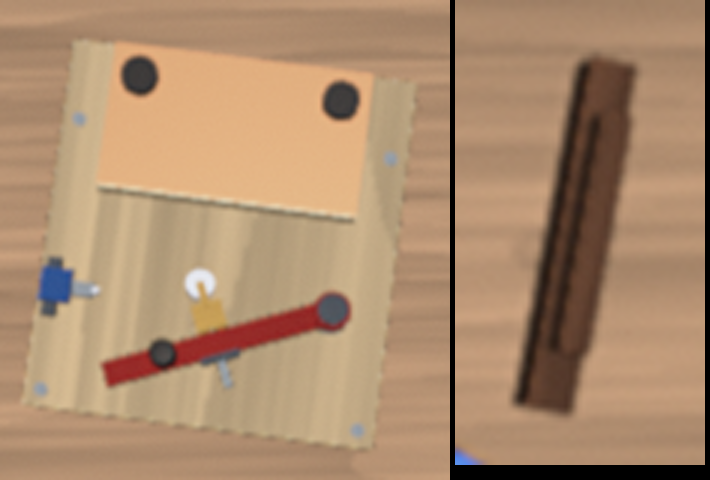

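The crop confirms the dark walnut block with its rib at (450,262). The jig has its board at the far side, the roller at (322,214), the handle at (309,238) and the pivot at (366,224). I'm moving above the caul for a wrist view.

Request:
move_arm(series=[2, -1.3, 0, 0, 0, 3, 0, 7, -4.7, 0, 0, 0, 9, 0, 12.5, -8.3, 0, 0, 0, 16, 0, 18, -12, 0, 0, 0, 22, 0, 23, -15.4, 0, 0, 0, 28, 0, 27, -18, 0, 0, 0, 32, 0, 29.2, -19.5, 0, 0, 0, 34, 0, 29.2, -19.5, 0, 0, 0, 34, 0])

```text
time: 1.1
position: [447.0, -339.9, 205.3]
tool_rot: [0.994, -0.11, -0.0, -0.0]
force: [-0.6, 0.2, 0.1]
finger_gap: 93.8
finger_force: 0.0
```

```bash
python3 - <<'E'
from h import *
o=sensors.get_obs(); print(o["time"],o["position"],R.from_quat(o["tool_rot"]).as_matrix(),o["force"],np.abs(o["joint_velocities"]).max())
c=cam("wrist",o); im=vision.read_camera("wrist")[:,:,::-1].copy(); cv2.imwrite("pics/w1.png",im)
E
```

```text
1.1 [ 446.979 -339.902  205.306] [[ 0.976 -0.218 -0.   ]
 [-0.218 -0.976  0.001]
 [-0.    -0.001 -1.   ]] [-0.596  0.227  0.128] 0.04779403673335489
```

View pics/w1.png

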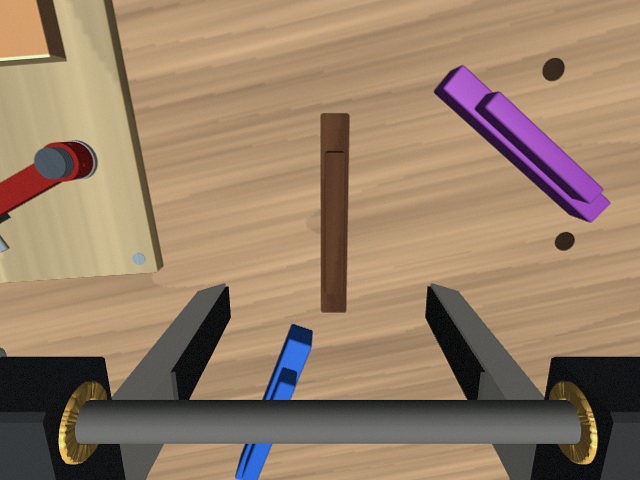

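The wrist view shows the caul upright in the image, columns 321–349 and rows 113–312. The blue and purple blocks are to its sides and below. Now to measure it.

```bash
python3 - <<'E'
from h import *
im=cv2.imread("pics/w1.png"); o=sensors.get_obs(); c=cam("wrist",o)
hsv=cv2.cvtColor(im,cv2.COLOR_BGR2HSV)
print(im[200,335],im[130,335],im[200,300])
m=(im[:,:,2]<125).astype(np.uint8); m[:,:300]=0;m[:,380:]=0;m[330:]=0
m=cv2.morphologyEx(m,cv2.MORPH_OPEN,np.ones((5,5)))
k,l,s,cc=cv2.connectedComponentsWithStats(m); i=1+s[1:,4].argmax(); print(s[i])
bp=cv2.boxPoints(cv2.minAreaRect(np.argwhere(l==i)[:,::-1].astype(np.float32)));print(bp)
P=cast(c,bp,34)[:,:2]; print(P, P.mean(0)); e=[P[(j+1)%4]-P[j] for j in range(4)]; print([np.hypot(*v) for v in e],[np.degrees(np.arctan2(v[1],v[0])) for v in e])
M=R.from_quat(o["tool_rot"]).as_matrix(); print("tool delta",M.T@(np.r_[P.mean(0),35.5]-o["position"]))
# jig from top view
t=cam("top"); 
E_=cast(t,[[288.3,182],[372.3,192.7]],40)[:,:2]; print("edge",E_,np.hypot(*(E_[0]-E_[1])), E_.mean(0), np.degrees(np.arctan2(*(E_[0]-E_[1]))))
print("handle",cast(t,[309,237.5],94),"pivot",cast(t,[366,223.5],58))
E
```

```text
[46 67 95] [41 61 93] [120 158 188]
[ 321  113   28  200 5336]
[[321. 113.]
 [348. 113.]
 [348. 312.]
 [321. 312.]]
[[ 536.513 -355.312]
 [ 531.652 -376.903]
 [ 356.969 -340.132]
 [ 362.536 -315.327]] [ 446.918 -346.919]
[np.float64(22.13088081807606), np.float64(178.51068402912935), np.float64(25.421648136489985), np.float64(178.5120474095168)] [np.float64(-102.68789658848284), np.float64(168.11280608432278), np.float64(77.35046107274704), np.float64(-12.943439980529627)]
tool delta [  2.222   5.18  169.794]
edge [[ 654.795   55.575]
 [ 623.416 -155.587]] 213.4807031454675 [639.105 -50.006] 8.4524172574883
handle [[508.186   3.121  94.   ]] pivot [[ 543.555 -136.346   58.   ]]
```

Request:
move_arm(series=[0.2, 0.5, 3, 0, 0, 0, 0, 0.2, 0.5, 8, 0, 0, 0, 0, 0.2, 0.5, 13, 0, 0, 0, 0, 0.2, 0.5, 16, 0, 0, 0, 0, 0.2, 0.5, 16.6, 0, 0, 0, 0, 0.2, 0.5, 16.7, 0, 0, 0, 0.5, 0.2, 0.5, 16.7, 0, 0, 0, 1, 0.2, 0.5, 16.7, 0, 0, 0, 1])

```text
time: 2.15
position: [447.1, -347.7, 39.6]
tool_rot: [0.994, -0.112, 0.001, 0.0]
force: [0.1, 0.6, -0.0]
finger_gap: 67.1
finger_force: 0.0
```

Request:
move_arm(series=[0, 0, 0, 0, 0, 0, 1, 0, 0, 0, 0, 0, 0, 1, 0, 0, 0, 0, 0, 0, 1, 0, 0, -2, 0, 0, 0, 1, 0, 0, -6, 0, 0, 0, 1, 0, 0, -9, 0, 0, 0, 1, 0, 0, -10, 0, 0, 0, 1, 0, 0, -10, 0, 0, 0, 1])

```text
time: 3.15
position: [446.7, -347.3, 138.6]
tool_rot: [0.994, -0.112, 0.0, 0.0]
force: [-0.5, -0.6, -0.8]
finger_gap: 0.2
finger_force: 0.0
```

The fingers were still closing when the lift started, so the caul was missed. I'll reopen and re-check.

Request:
move_arm(series=[0, 0, -2, 0, 0, 0, 0, 0, 0, -5, 0, 0, 0, 0, 0, 0, -6.5, 0, 0, 0, 0, 0, 0, -6.5, 0, 0, 0, 0, 0, 0, -6.5, 0, 0, 0, 0, 0, 0, -6.5, 0, 0, 0, 0, 0, 0, -6.5, 0, 0, 0, 0, 0, 0, -6.5, 0, 0, 0, 0])

```text
time: 4.15
position: [446.5, -347.3, 203.3]
tool_rot: [0.994, -0.112, -0.0, -0.0]
force: [0.5, -0.5, 0.4]
finger_gap: 77.1
finger_force: 0.0
```

```bash
cat > caul.py <<'E'
from h import *
o=sensors.get_obs(); c=cam("wrist",o); im=vision.read_camera("wrist")[:,:,::-1].copy(); cv2.imwrite("pics/w2.png",im)
print(o["position"],o["finger_gap"])
m=(im[:,:,2]<125).astype(np.uint8); m[:,:290]=0;m[:,390:]=0;m[335:]=0
m=cv2.morphologyEx(m,cv2.MORPH_OPEN,np.ones((5,5)))
k,l,s,cc=cv2.connectedComponentsWithStats(m); i=1+s[1:,4].argmax(); print(s[i])
bp=cv2.boxPoints(cv2.minAreaRect(np.argwhere(l==i)[:,::-1].astype(np.float32)))
P=cast(c,bp,34)[:,:2]; print(P.mean(0)); e=[P[(j+1)%4]-P[j] for j in range(4)]; print([np.hypot(*v) for v in e],[np.degrees(np.arctan2(v[1],v[0])) for v in e])
M=R.from_quat(o["tool_rot"]).as_matrix(); print("tool delta",M.T@(np.r_[P.mean(0),38]-o["position"]),np.degrees(np.arctan2(M[1,0],M[0,0])))
E
python3 caul.py
```

```text
[ 446.533 -347.271  203.255] 77.11461726589488
[ 310  114   30  201 5496]
[ 448.528 -343.997]
[np.float64(23.649025638229734), np.float64(178.73275274173955), np.float64(27.18706973497823), np.float64(178.75804307055205)] [np.float64(-102.80069655867875), np.float64(167.64758350533646), np.float64(77.23714296543545), np.float64(-13.48651783851908)]
tool delta [  1.264  -3.612 165.255] -12.8136947905017
```

The caul hasn't moved. Descending again, and this time waiting for the grip before lifting.

Request:
move_arm(series=[0.1, -0.2, 4, 0, 0, 0, 0.3, 0.1, -0.2, 9, 0, 0, 0, 0.3, 0.1, -0.2, 14, 0, 0, 0, 0.3, 0.1, -0.2, 16.3, 0, 0, 0, 0.3, 0.1, -0.2, 16.6, 0, 0, 0, 0.4, 0.1, -0.2, 16.6, 0, 0, 0, 1, 0.1, -0.2, 16.6, 0, 0, 0, 1, 0.1, -0.2, 16.6, 0, 0, 0, 1])

```text
time: 5.2
position: [448.5, -345.9, 38.4]
tool_rot: [0.994, -0.112, 0.001, 0.0]
force: [-0.4, -0.6, -0.4]
finger_gap: 29.6
finger_force: 0.0
```

Request:
move_arm(series=[0, 0, 0, 0, 0, 0, 1, 0, 0, 0, 0, 0, 0, 1, 0, 0, 0, 0, 0, 0, 1, 0, 0, 0, 0, 0, 0, 1, 0, 0, 0, 0, 0, 0, 1, 0, 0, 0, 0, 0, 0, 1, 0, 0, 0, 0, 0, 0, 1, 0, 0, 0, 0, 0, 0, 1])

```text
time: 6.2
position: [448.2, -345.7, 37.8]
tool_rot: [0.994, -0.112, 0.0, 0.0]
force: [-1.2, 1.3, 6.0]
finger_gap: 15.9
finger_force: 30.0
```

Gripped at a 15.9 mm opening. Lift and start the carry.

Request:
move_arm(series=[0, 0, -2, 0, 0, 0, 1, 0, 0, -6, 0, 0, 0, 1, 0, 0, -11, 0, 0, 0, 1, 0.5, -2, -15, 0, 0, -8, 1, 2, -6, -16.5, 0, 0, -18, 1, 3, -11, -16.5, 0, 0, -28, 1, 4, -16, -16.5, 0, 0, -38, 1, 4.5, -19, -16.5, 0, 0, -45, 1])

```text
time: 7.2
position: [534.7, -167.6, 202.4]
tool_rot: [0.96, 0.281, 0.0, -0.0]
force: [0.1, 0.1, -1.4]
finger_gap: 16.0
finger_force: 30.0
```

```bash
cat > go.py <<'E'
import sys
from h import *
x,y,z,yaw=map(float,sys.argv[1:5]); o=sensors.get_obs(); M=R.from_quat(o["tool_rot"]).as_matrix()
print(o["time"],o["position"],o["force"],o["finger_gap"],o["finger_force"])
t=np.radians(yaw); D=np.array([[np.cos(t),np.sin(t),0],[np.sin(t),-np.cos(t),0],[0,0,-1]])
print("cm",M.T@(np.array([x,y,z])-o["position"])/10,"deg",np.degrees(R.from_matrix(M.T@D).as_rotvec()))
E
python3 go.py 575 -58 203 81.5
```

```text
7.2 [ 534.737 -167.648  202.444] [ 0.113  0.094 -1.395] 16.006673777558344 29.979361295700073
cm [ 9.299 -7.069 -0.049] deg [ -0.015  -0.031 -48.904]
```

Request:
move_arm(series=[1.5, -1, 0, 0, 0, -8, 1, 3.5, -2.7, 0, 0, 0, -18, 1, 5.5, -4.2, 0, 0, 0, -28, 1, 7.5, -5.7, 0, 0, 0, -38, 1, 9, -6.8, 0, 0, 0, -46, 1, 9.3, -7.1, 0, 0, 0, -49, 1, 9.3, -7.1, 0, 0, 0, -49, 1, 9.3, -7.1, 0, 0, 0, -49, 1])

```text
time: 8.2
position: [574.7, -61.1, 202.4]
tool_rot: [0.76, 0.65, -0.0, -0.0]
force: [1.0, -0.3, -0.7]
finger_gap: 15.7
finger_force: 30.0
```

```bash
python3 - <<'E'
from h import *
import json
o=sensors.get_obs(); print(o["time"],o["position"],o["tool_rot"],o["force"],o["finger_gap"])
json.dump({k:np.asarray(o[k]).tolist() for k in("position","tool_rot")},open("o3.json","w"))
im=vision.read_camera("wrist")[:,:,::-1].copy(); cv2.imwrite("pics/w3.png",im)
E
```

```text
8.2 [574.715 -61.147 202.387] [ 0.76  0.65 -0.   -0.  ] [ 0.954 -0.314 -0.674] 15.728899894513905
```

View pics/w3.png

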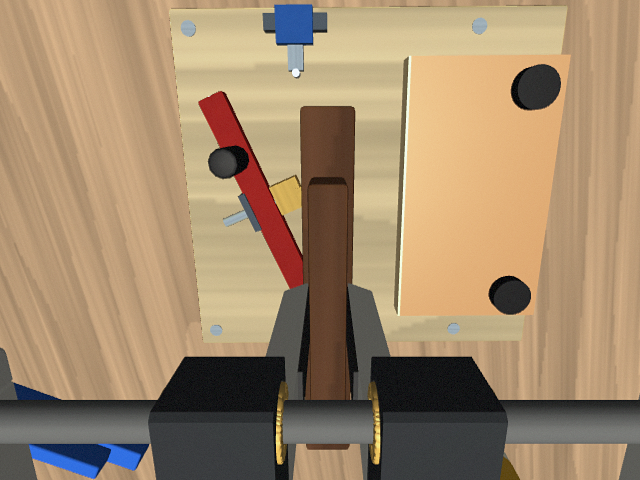

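The wrist view shows the caul held in columns 302–355 and the banded edge from (408,56) to (398,315). The handle top is at (224,163) and the base corners are visible. Now measuring the edge line, the handle and the caul in the grip.

```bash
python3 - <<'E'
from h import *
import json
o=json.load(open("o3.json")); c=cam("wrist",o); im=cv2.imread("pics/w3.png"); M=R.from_quat(o["tool_rot"]).as_matrix(); p0=np.array(o["position"])
print("tool yaw",np.degrees(np.arctan2(M[1,0],M[0,0])))
hsv=cv2.cvtColor(im,cv2.COLOR_BGR2HSV); print(hsv[180,470],hsv[180,380],hsv[180,404],[im[180,x].tolist() for x in range(396,416,2)])
org=((hsv[:,:,1]>95)&(hsv[:,:,2]>180)).astype(np.uint8); org[:,:380]=0; org[:,580:]=0
org=cv2.morphologyEx(org,cv2.MORPH_OPEN,np.ones((5,5)))
k,l,s,_=cv2.connectedComponentsWithStats(org); i=1+s[1:,4].argmax(); print(s[i]); B=l==i
rows=np.arange(s[i][1]+8,s[i][1]+s[i][3]-8); cols=np.array([np.argmax(B[r_]) for r_ in rows])-0.5
vx,vy,x0,y0=cv2.fitLine(np.c_[cols,rows].astype(np.float32),cv2.DIST_HUBER,0,.01,.01).ravel()
f=lambda y:[x0+vx/vy*(y-y0),y]
ends=np.array([f(s[i][1]),f(s[i][1]+s[i][3]-1)]); E=cast(c,ends,40)[:,:2]; d=E[0]-E[1]
print("edge top px",ends,"world",E,"len",np.hypot(*d),"mid",E.mean(0),"yaw of edge",np.degrees(np.arctan2(d[1],d[0])))
# caul in grip
dk=((hsv[:,:,2]<120)&(im[:,:,2]>50)).astype(np.uint8); 
for row in (125,150,165):
    q=np.where((im[row,280:380,2].astype(int)<130))[0]+280; w=cast(c,[[q[0],row],[q[-1],row]],p0[2]-38+34); print("caul body tool",((w-p0)@M)[:,:2])
# handle top
g=((im.max(2)<70)).astype(np.uint8); g[:,:195]=0; g[:,255:]=0; g[:135]=0; g[190:]=0
k,l,s,_=cv2.connectedComponentsWithStats(g); i=1+s[1:,4].argmax(); print("handle",s[i])
print([im[163,x].tolist() for x in range(204,252,4)])
print("handle_top",cast(c,[223,163],94))
# base corners z=18
print("base",cast(c,[[171,10],[567,7],[204,342],[520,340]],18)[:,:2])
E
```

```text
tool yaw 81.07672357186546
[ 16 113 231] [ 21  76 202] [ 44  15 252] [[141, 186, 204], [128, 167, 184], [69, 94, 109], [60, 87, 101], [237, 252, 245], [146, 203, 239], [144, 203, 239], [147, 202, 240], [138, 196, 238], [141, 198, 239]]
[  400    54   171   262 34937]
edge top px [[411.494  54.   ]
 [399.571 315.   ]] world [[ 659.71    62.263]
 [ 627.167 -155.306]] len 219.98965483570038 mid [643.439 -46.521] yaw of edge 81.49298353983401
caul body tool [[ 81.896 -11.409]
 [ 81.902  11.865]]
caul body tool [[ 71.378 -11.164]
 [ 71.386  12.056]]
caul body tool [[ 64.899 -11.279]
 [ 64.908  11.731]]
handle [208 146  41  33 840]
[[146, 187, 206], [64, 78, 83], [55, 56, 55], [59, 60, 61], [68, 69, 69], [66, 68, 70], [71, 75, 77], [74, 78, 78], [39, 38, 40], [15, 14, 12], [7, 6, 9], [29, 31, 121]]
handle_top [[512.099   6.387  94.   ]]
base [[ 478.001  126.931]
 [ 789.915   80.096]
 [ 433.701 -165.833]
 [ 745.221 -212.172]]
```

The edge measures 220.0 mm long, as specified. Its mid is (643.4,-46.5) with the jig yaw at -8.5°, and the handle is at about (511,6). I'm moving to 10 mm short of the edge, just above the base.

Request:
move_arm(series=[1, 1.5, 1, 0, 0, -0.4, 1, 2, 3.5, 4, 0, 0, -0.4, 1, 2.5, 4.4, 8, 0, 0, -0.4, 1, 2.5, 4.4, 11.5, 0, 0, -0.4, 1, 2.5, 4.4, 13.5, 0, 0, -0.4, 1, 2.5, 4.4, 14.2, 0, 0, -0.4, 1, 2.5, 4.4, 14.4, 0, 0, -0.4, 1, 2.5, 4.4, 14.4, 0, 0, -0.4, 1])

```text
time: 9.25
position: [622.9, -42.8, 59.5]
tool_rot: [0.757, 0.653, 0.001, 0.001]
force: [0.0, -0.4, -1.5]
finger_gap: 15.7
finger_force: 30.0
```

```bash
python3 go.py 631.6 -44.7 57 81.5; python3 - <<'E'
from h import *
import json
o=sensors.get_obs()
json.dump({k:np.asarray(o[k]).tolist() for k in("position","tool_rot")},open("o4.json","w"))
im=vision.read_camera("wrist")[:,:,::-1].copy(); cv2.imwrite("pics/w4.png",im)
E
```

```text
9.25 [622.891 -42.787  59.534] [ 0.049 -0.378 -1.531] 15.706368782391923 29.979566037654877
cm [-0.062  0.889  0.255] deg [ 0.089 -0.009  0.073]
```

View pics/w4.png

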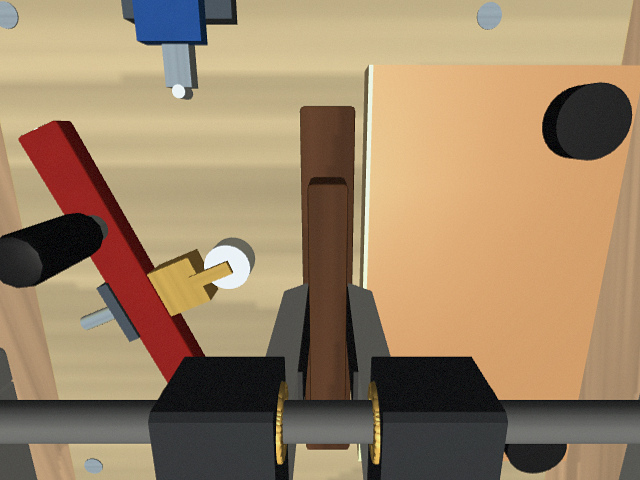

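The caul is parallel to the edge with a small gap: its face is at column 354 and the board's top edge at about column 371, with the board corner at (372,65). The roller at (228,267) is clear.

```bash
python3 - <<'E'
from h import *
import json
o=json.load(open("o4.json")); c=cam("wrist",o); im=cv2.imread("pics/w4.png"); M=R.from_quat(o["tool_rot"]).as_matrix(); p0=np.array(o["position"])
T=lambda w:((w-p0)@M)
print("corner",T(cast(c,[[371.5,66],[366,66]],40)))
for row in (80,120,160,200,240,280):
    a=im[row,356:385].astype(int); col=356+np.argmax((a[:,2]-a[:,0])>85); b=np.where(im[row,290:362,2]<130)[0]+290
    print(row,col,b[0],b[-1],T(cast(c,[col-.5,row],40))[0,:2], T(cast(c,[b[-1]+.5,row],p0[2]-38+34))[0,:2])
print("caul end",T(cast(c,[328,106],p0[2]-4))[0,:2])
E
```

```text
corner [[107.496  20.247  19.582]
 [107.495  17.769  19.578]]Traceback (most recent call last):
  File "<stdin>", line 8, in <module>
IndexError: index 0 is out of bounds for axis 0 with size 0
```

```bash
python3 - <<'E'
from h import *
import json
o=json.load(open("o4.json")); c=cam("wrist",o); im=cv2.imread("pics/w4.png"); M=R.from_quat(o["tool_rot"]).as_matrix(); p0=np.array(o["position"])
T=lambda w:((w-p0)@M)
col=im[50:80,450].astype(int); print((col[:,2]-col[:,0]).tolist()); print((im[50:80,390,2].astype(int)-im[50:80,390,0]).tolist())
print(im[98:112,328,2].tolist())
for row in (120,160,200,240,280):
    a=im[row,356:385].astype(int); col=356+np.argmax((a[:,2]-a[:,0])>85); b=np.where(im[row,290:362,2]<130)[0]+290
    print(row,col,b[0],b[-1],T(cast(c,[col-.5,row],40))[0,:2], T(cast(c,[b[-1]+.5,row],p0[2]-38+34))[0,:2])
for v in (104,106,107): print("caul end",v,T(cast(c,[328,v],p0[2]-4))[0,:2])
for v in (64,65,66): print("board end",v,T(cast(c,[372,v],40))[0,:2])
E
```

```text
[63, 64, 62, 62, 62, 62, 61, 64, 65, 62, 65, 61, 60, 61, 65, 93, 103, 100, 97, 97, 100, 100, 98, 101, 102, 101, 100, 100, 100, 101]
[62, 62, 65, 61, 62, 63, 63, 63, 63, 63, 63, 63, 63, 62, 69, 98, 96, 94, 95, 96, 95, 94, 95, 94, 95, 94, 95, 94, 93, 94]
[191, 191, 189, 188, 189, 190, 193, 181, 83, 92, 93, 91, 98, 92]
120 372 300 354 [84.213 20.945] [83.96 12.05]
160 371 301 354 [65.889 21.015] [67.075 12.362]
200 370 301 353 [46.565 21.088] [49.267 12.237]
240 369 302 361 [26.157 21.166] [30.461 16.298]
280 367 303 361 [ 4.571 20.729] [10.568 16.759]
caul end 104 [90.469  0.66 ]
caul end 106 [89.663  0.661]
caul end 107 [89.259  0.661]
board end 64 [108.328  20.447]
board end 65 [107.912  20.46 ]
board end 66 [107.496  20.473]
```

Gap 8.8 mm, parallel within 0.3°, about 1 mm off centre. I'll lower, close the gap and check the force.

Request:
move_arm(series=[-0.1, 0.1, 0.1, 0, 0, 0, 1, -0.1, 0.3, 0.2, 0, 0, 0, 1, -0.1, 0.5, 0.25, 0, 0, 0, 1, -0.1, 0.7, 0.25, 0, 0, 0, 1, -0.1, 0.8, 0.25, 0, 0, 0, 1, -0.1, 0.85, 0.25, 0, 0, 0, 1, -0.1, 0.9, 0.25, 0, 0, 0, 1, -0.1, 0.9, 0.25, 0, 0, 0, 1])

```text
time: 10.3
position: [629.5, -44.8, 55.9]
tool_rot: [0.757, 0.653, -0.001, -0.001]
force: [-10.9, 1.9, 8.0]
finger_gap: 15.9
finger_force: 30.0
```

There's about 11 N of contact against the edge and the caul is down on the base, so it's flush. Releasing.

Request:
move_arm(series=[0, -0.05, 0, 0, 0, 0, 1, 0, -0.1, 0, 0, 0, 0, 0.85, 0, -0.1, 0, 0, 0, 0, 0.6, 0, -0.1, 0, 0, 0, 0, 0.5, 0, -0.1, 0, 0, 0, 0, 0.4, 0, -0.1, 0, 0, 0, 0, 0.4, 0, -0.1, 0, 0, 0, 0, 0.4, 0, -0.1, 0, 0, 0, 0, 0.4])

```text
time: 11.3
position: [630.0, -44.9, 56.0]
tool_rot: [0.757, 0.653, 0.0, -0.0]
force: [0.3, 0.8, -0.3]
finger_gap: 56.2
finger_force: 0.0
```

Request:
move_arm(series=[0, 0, -1, 0, 0, 0, 0.4, 0, 0, -4, 0, 0, 0, 0.4, 0, 0, -9, 0, 0, 0, 0.4, 0, -3, -13, 0, 0, 0, 0.2, 0, -5.5, -14.5, 0, 0, 0, 0, 0, -6, -14.5, 0, 0, 0, 0, 0, -6, -14.5, 0, 0, 0, 0, 0, -6, -14.5, 0, 0, 0, 0])

```text
time: 12.3
position: [570.9, -36.2, 200.2]
tool_rot: [0.757, 0.653, -0.0, -0.0]
force: [0.7, -0.2, 0.3]
finger_gap: 94.1
finger_force: 0.0
```

```bash
python3 - <<'E'
from h import *
import json
o=sensors.get_obs(); print(o["time"],o["position"],o["force"],o["finger_gap"])
json.dump({k:np.asarray(o[k]).tolist() for k in("position","tool_rot")},open("o5.json","w"))
im=vision.read_camera("wrist")[:,:,::-1].copy(); cv2.imwrite("pics/w5.png",im)
E
```

```text
12.3 [570.948 -36.21  200.219] [ 0.672 -0.22   0.31 ] 94.1245621277722
```

View pics/w5.png

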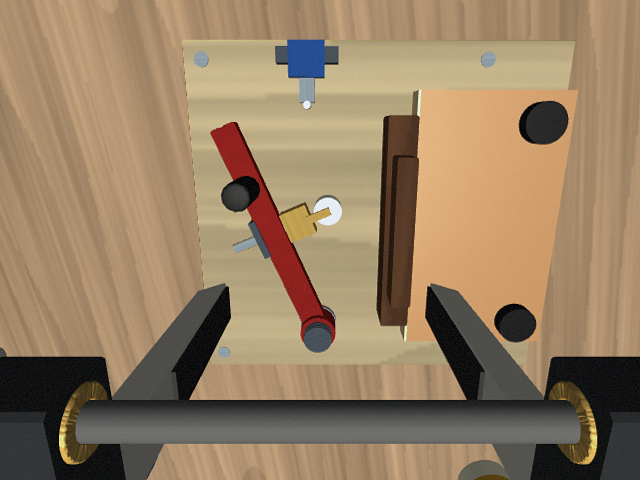

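The caul stands flush along the edge: rows 116–325, against the board's 91–340. The handle top is at about (237,195) and the roller at (327,211). Checking the centring and locating the handle.

```bash
python3 - <<'E'
from h import *
import json
o=json.load(open("o5.json")); c=cam("wrist",o); im=cv2.imread("pics/w5.png"); M=R.from_quat(o["tool_rot"]).as_matrix(); p0=np.array(o["position"])
T=lambda w:((w-p0)@M)[:,:2]
for x in (396,385): print("caul rows",x,[r_ for r_ in range(100,340) if im[r_,x,2]<140][::len([r_ for r_ in range(100,340) if im[r_,x,2]<140])-1])
d=im[:,:,2].astype(int)-im[:,:,0]
for x in (440,412): q=[r_ for r_ in range(75,350) if d[r_,x]>80]; print("board rows",x,q[0],q[-1])
print("caul ends z52",T(cast(c,[[400,115.5],[390,325.5]],52)),"board z40",T(cast(c,[[425,90.5],[412,340.5]],40)))
for row in (130,180,230,280,310):
    a=im[row]; k=[x for x in range(370,425) if a[x,2]<140]; w=T(cast(c,[k[0]-.5,row],52))[0]; print(row,k[0],k[-1],w)
g=(im.max(2)<95).astype(np.uint8); g[:,:205]=0; g[:,275:]=0; g[:165]=0; g[225:]=0
k,l,s,_=cv2.connectedComponentsWithStats(g); i=1+s[1:,4].argmax(); print("handle",s[i])
q=np.argwhere(l==i)[:,::-1]; 
# top disc: left-most extreme & vertical extent
print(cv2.minEnclosingCircle(q[q[:,0]<238].astype(np.float32)))
u=s[i][0]; rad=11/ ((p0[2]+178-94)/406.5); print("rad px",rad)
pit=cast(c,[317,338],58); ht=cast(c,[u+rad-.5,195],94); print("pivot",pit,"handle top",ht, "tool",T(ht), np.hypot(*(ht-pit)[0,:2]))
E
```

```text
caul rows 396 [115, 325]
caul rows 385 [116, 325]
board rows 440 90 284
board rows 412 272 340
caul ends z52 [[ 89.59   55.856]
 [-88.136  55.732]] board z40 [[ 108.57    76.513]
 [-109.714   78.854]]
130 383 418 [78.877 42.842]
180 381 417 [40.34  42.682]
230 379 414 [-0.88  42.511]
280 377 411 [-45.073  42.328]
310 376 407 [-73.154  42.386]
handle [ 221  176   39   36 1015]
((235.5, 194.5), 16.568140029907227)
rad px 15.732570238138488
pivot [[ 547.739 -131.049   58.   ]] handle top [[512.658   7.816  94.   ]] tool [[ 34.99  -64.001]] 143.22735098177986
```

The caul is 1.3 mm off centre and parallel. The handle's distance from the pivot measures 143 mm against 145 expected. Moving over the handle and down, with the fingers straddling it.

Request:
move_arm(series=[1, -2, 0, 0, 0, 0, 0, 2.5, -5, 0, 0, 0, 0, 0, 3.5, -6.4, 1, 0, 0, 0, 0, 3.5, -6.4, 4.5, 0, 0, 0, 0, 3.5, -6.4, 9, 0, 0, 0, 0, 3.5, -6.4, 13, 0, 0, 0, 0, 3.5, -6.4, 14.2, 0, 0, 0, 0.3, 3.5, -6.4, 14.2, 0, 0, 0, 0.5])

```text
time: 13.35
position: [512.5, 8.1, 58.7]
tool_rot: [0.757, 0.653, -0.0, -0.001]
force: [0.7, -0.7, -0.7]
finger_gap: 77.7
finger_force: 0.0
```

```bash
python3 - <<'E'
from h import *
o=sensors.get_obs(); print(o["time"],o["position"],o["force"],o["finger_gap"])
im=vision.read_camera("wrist")[:,:,::-1].copy(); cv2.imwrite("pics/w6.png",im)
E
```

```text
13.35 [512.476   8.059  58.66 ] [ 0.673 -0.684 -0.728] 77.6520786157267
```

View pics/w6.png

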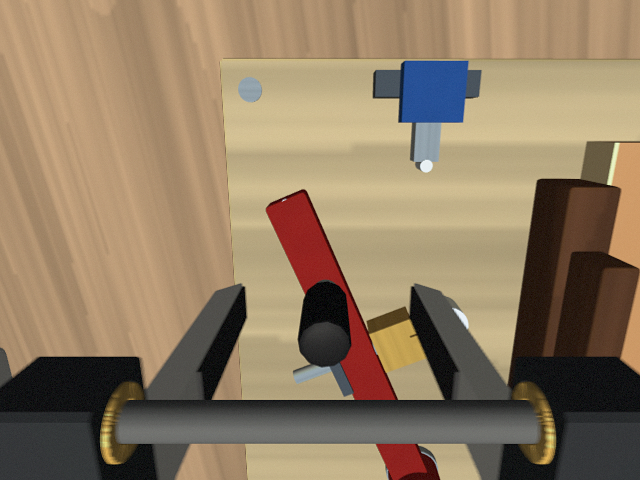

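The handle top at (325,343) is centred between the fingers, and along tool x it works out to -0.5 mm. Closing on it.

Request:
move_arm(series=[0, 0, 0, 0, 0, 0, 1, 0, 0, 0, 0, 0, 0, 1, 0, 0, 0, 0, 0, 0, 1, 0, 0, 0, 0, 0, 0, 1, 0, 0, 0, 0, 0, 0, 1, 0, 0, 0, 0, 0, 0, 1, 0, 0, 0, 0, 0, 0, 1, 0, 0, 0, 0, 0, 0, 1])

```text
time: 14.4
position: [512.3, 8.0, 59.0]
tool_rot: [0.757, 0.653, -0.0, -0.0]
force: [-3.4, 1.3, 5.5]
finger_gap: 21.3
finger_force: 30.0
```

```bash
python3 - <<'E'
from h import *
o=sensors.get_obs(); M=R.from_quat(o["tool_rot"]).as_matrix(); print(o["position"],o["force"],o["finger_gap"],o["finger_force"])
a0=np.radians(81.5)+.4
for t in (.1,.2,.28,.33,.36,.39,.41,.43,.44): 
    a=a0-t; d=145*np.array([np.cos(a)-np.cos(a0),np.sin(a)-np.sin(a0),0]); print(t,M.T@d/10)
E
```

```text
[512.273   7.97   58.995] [-3.364  1.304  5.457] 21.314625702676235 30.001056790351868
0.1 [ 0.495  1.362 -0.   ]
0.2 [ 0.851  2.767 -0.001]
0.28 [ 1.034  3.912 -0.001]
0.33 [ 1.102  4.634 -0.001]
0.36 [ 1.125  5.068 -0.001]
0.39 [ 1.135  5.503 -0.002]
0.41 [ 1.135  5.793 -0.002]
0.43 [ 1.129  6.083 -0.002]
0.44 [ 1.123  6.228 -0.002]
```

Gripped at 21.3 mm. Swinging along the arc to about 0.28 rad first.

Request:
move_arm(series=[0.2, 0.5, 0, 0, 0, 0, 1, 0.5, 1.35, 0, 0, 0, 0, 1, 0.7, 2.1, 0, 0, 0, 0, 1, 0.85, 2.75, 0, 0, 0, 0, 1, 0.95, 3.3, 0, 0, 0, 0, 1, 1, 3.7, 0, 0, 0, 0, 1, 1.03, 3.9, 0, 0, 0, 0, 1, 1.03, 3.9, 0, 0, 0, 0, 1])

```text
time: 15.4
position: [552.6, 12.2, 58.9]
tool_rot: [0.757, 0.653, -0.0, -0.0]
force: [-4.6, 0.5, 7.0]
finger_gap: 21.8
finger_force: 30.0
```

Request:
move_arm(series=[0.05, 0.4, 0, 0, 0, 0, 1, 0.08, 0.8, 0, 0, 0, 0, 1, 0.1, 1.2, 0, 0, 0, 0, 1, 0.1, 1.6, 0, 0, 0, 0, 1, 0.1, 1.9, 0, 0, 0, 0, 1, 0.1, 2.2, 0, 0, 0, 0, 1, 0.09, 2.35, 0, 0, 0, 0, 1, 0.09, 2.35, 0, 0, 0, 0, 1])

```text
time: 16.4
position: [574.9, 9.7, 58.8]
tool_rot: [0.757, 0.653, -0.001, -0.001]
force: [-12.5, 0.5, 13.6]
finger_gap: 21.4
finger_force: 30.0
```

```bash
python3 - <<'E'
from h import *
o=sensors.get_obs(); M=R.from_quat(o["tool_rot"]).as_matrix(); print(o["time"],o["position"],o["force"],o["finger_gap"])
print("disp tool",M.T@(o["position"]-np.array([512.27,7.97,58.99])))
w=vision.read_camera("wrist")[:,:,::-1]; t=vision.read_camera("top")[:,:,::-1]; cv2.imwrite("pics/t7.png",t)
out=np.zeros((480,800,3),np.uint8); out[:360,:480]=cv2.resize(w,(480,360)); out[:480,480:]=cv2.resize(t[110:290,255:375],(320,480)); cv2.imwrite("pics/c7.png",out); cv2.imwrite("pics/w7.png",w)
E
```

```text
16.4 [574.861   9.726  58.834] [-12.5     0.486  13.611] 21.44538316456652
disp tool [10.905 61.659 -0.002]
```

View pics/c7.png

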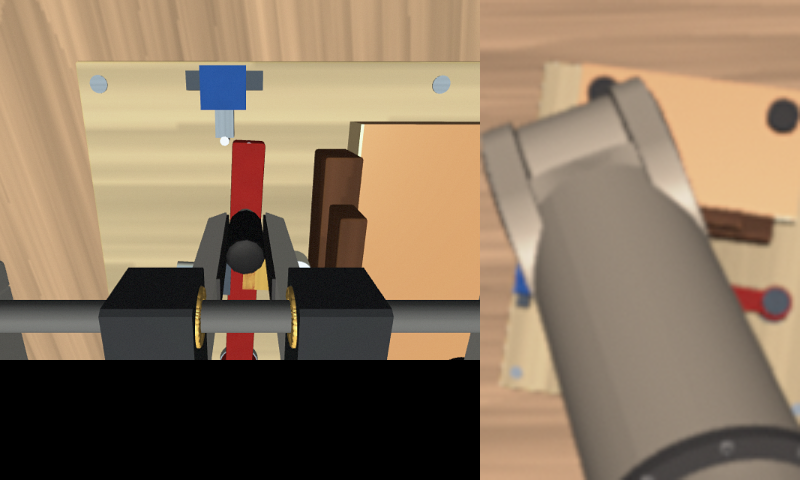

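The wrist view shows the arm about parallel to the edge with the tip at (333,190) full-size, and the roller against the caul. The caul is still flush. I'll verify the arm's angle from the red bar's edges.

```bash
python3 - <<'E'
from h import *
o=sensors.get_obs(); c=cam("wrist",o); im=cv2.imread("pics/w7.png").astype(int); M=R.from_quat(o["tool_rot"]).as_matrix()
T=lambda w:((w-o["position"])@M)[:,:2]
P=[]
for row in range(200,280,8):
    k=[x for x in range(290,370) if im[row,x,2]>110 and im[row,x,1]<60]; 
    if k and k[-1]-k[0]>25: P.append((k[-1]+.5,row,k[0]-.5))
P=np.array(P); 
for q in (P[:,[0,1]],P[:,[2,1]]):
    w=T(cast(c,q,40)); s=np.polyfit(w[:,0],w[:,1],1); print("edge",s,w[0],w[-1])
t=np.degrees(np.arctan2(M[1,0],M[0,0])); print("tool yaw",t,"jig y 81.5")
k=np.array([(x,r_) for r_ in (210,230,250,270) for x in [max([x for x in range(400,520) if im[r_,x,2]<130],default=0)]]); print("caul/board boundary",k.tolist())
k=[(min([x for x in range(400,470) if im[r_,x,2]<70]),r_) for r_ in (230,260,290,320)]; w=T(cast(c,np.array(k),52)); print("caul back face",w)
E
```

```text
edge [ 0.033 11.068] [46.704 12.684] [ 9.265 11.266]
edge [  0.046 -10.445] [46.685 -8.377] [ 9.232 -9.857]
tool yaw 81.58326016000917 jig y 81.5
caul/board boundary [[482, 210], [482, 230], [479, 250], [477, 270]]
caul back face [[ 34.609  43.397]
 [ 19.788  42.882]
 [  4.321  43.323]
 [-11.84   43.284]]
```

The bar is turned 0.033–0.046 rad past parallel, so the arm is at about 0.44. The holding force of 12.5 N is within the 9–15 N expected, and the caul is parallel to the edge. Handing in.

```bash
python3 -c "
from bench import r
print(r.job_done())"
```

```text
the job is handed in; nothing more can be done
None
```

The job is handed in: the caul stands released and flush on the banded edge, about 1.3 mm off centre, and the gripper holds the press arm past its click at about 0.44 rad with 12.5 N; I never moved near the hammer, brush or glue bottle.

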